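# Close the tin with its nested lids, then lift off the dust lid alone

## Robot

A 6-joint arm with a two-finger parallel gripper is mounted at the origin on the work surface. World frame = base frame: x ahead of the robot, y to its left, z up, the work surface at z = 0. Lengths are in m, angles in rad, forces in N, time in s.
With the tool pointing down it reaches from about 0.35 to 0.975 m from the base axis. Payload 17.4 kg.
Tool frame: the origin (TCP) lies midway between the tips of the shut fingers; the grasp point (between the pads) lies 19 mm behind it (ctrl.grip_depth is the distance from the TCP to the grasp point, in m); z points along the fingers, y is the line along which they close (so a half turn about z gives the same grasp; the last joint's range is limited). The gripper opens to 85 mm and grips with 20 to 120 N. Pads are 22 mm wide; open, the fingers measure 114 mm over their backs; the gripper's body (76 mm by 85 mm) begins 54 mm behind the grasp point. The pads swing forward as they close: fully open they stand 13 mm farther back than shut.
Start: joints at [1.08, 0.116, 1.442, -0, 1.584, -0.038], TCP at [0.295, 0.607, 0.231] pointing down, gripper open.
Joint ranges: [-2.83, 2.83], [-0.83, 2.19], [0.07, 2.5], [-1.14, 4.28], [0.01, 3], [-2.97, 2.97]. Speed limits (rad/s): [1.89, 1.89, 2.22, 3.14, 3.14, 3.14].

## Interface

Orientations are given as [roll, pitch, yaw] about the fixed x, y, z axes, in that order (R = Rz(yaw) Ry(pitch) Rx(roll)).
In Python, from cell import ctrl, solve_ik, readout, vision, ticket gives the robot as it stands. Calls block until the motion is done:
- ctrl.goto(position, orientation): joint-space move of the TCP to a pose.
- ctrl.move_l(position, rotation=None, feed=0.15, contact_N=None): straight line of the TCP; rotation=None keeps the orientation; feed is the mean speed in m/s. With contact_N (N) it stops when the force on the tool has changed by that much, and returns True; else False.
- ctrl.move_joints(angles): joint-space move.
- ctrl.move_gripper(opening, strength=None): finger opening in m; strength is the grip in N (None keeps the last); returns when the fingers have stopped.
- ctrl.pause(seconds).
- solve_ik(position, orientation): joint angles nearest the present ones, or None.
- readout.state(): the state.
- vision.camera(name): name is "scene" or "top"; returns a dict with "color" (480x640x3 uint8, blue, green, red), "range_z" (480x640 float32, m along the optical axis (not along the pixel's ray), 0 where there is no reading), "fx", "fy", "cx", "cy" (pixels), "rvec" (rotation vector, rad) and "tvec" (3), from world to camera coordinates, as OpenCV has them. Camera axes: x right, y down, z forward; pixel columns grow to the right and rows downward; lengths in m; the calibration is good to about 2 mm. A picture is of the moment at which its call begins.
A pose or a line that the arm cannot do raises ctrl.PlanningError and nothing moves.
- ticket.close_job(): hands the job in; it is judged then, once.
The state is a dict: "time_s": time; "joint_positions": joint angles; "dq": joint speeds; "joint_torque": joint torques, N m; "position": TCP position; "orientation": TCP orientation; "ft_force": force on the tool from outside, world axes, zero at the start; "wrist_torque": the same for the moment, N m; "gripper_width": finger opening in m; "grip_force": force on a finger pad.
Only numpy, scipy, OpenCV 4.12 (cv2) and the standard library are available. Lean on these libraries where they do the work, as an engineer would, in place of code of your own. Each camera call takes 0.05 s, during which the arm holds its last target. There are 200 camera calls.

## Task

Pick up the two nested lids together by the inner lid's tab, lower them onto the open tin without dropping them until the inner lid is fully home in its mouth, and let go. Then take the outer dust lid by its rim and lift it straight off alone, leaving the inner lid seated in the tin, the tin standing in its place and the things around undisturbed. Finish still holding the outer lid in the gripper, level and touching nothing else, with its underside at least 4 cm higher than the top of the tab, ready for its inside to be brushed out.

Things in the scene. Friction and masses are not known exactly. Their poses are not given: they have to be found in the camera images.
- tin: Loose straight round aluminium tin, open at the top, 52 mm outside diameter, 47 mm inside, 75 mm tall, about 0.5 kg with a few brass nuts on its floor. Origin: centre of its underside; z up its axis. It stands on the white shelf (the work surface).
- mouth (a point): Centre of the tin's mouth, at rim height (75 mm above its underside); z up.
- inner_lid: Grey plastic inner lid, 0.12 kg, loose on the shelf at first: round plug 43 mm wide, 12 mm deep, its lowest 4 mm tapered to 36; flange 56 mm wide from 12 to 16 mm up; upright flat tab on top up to 47 mm. Origin: centre of the plug's underside, z up. Fully home, the flange rests on the tin's rim: this origin is 12 mm below the mouth, on the tin's axis (2 mm play).
- tab (a point): Centre of the part of the inner lid's tab that sticks up through the outer lid, 33 mm above the inner lid's underside. The tab ends 14 mm above this point; the outer lid's top lies 14 mm below it while nested. Axes as the inner lid's: the tab is 24 mm along x, 12 mm along y (grip it across y).
- outer_lid: Round aluminium outer dust lid, 0.06 kg: inverted cap 66 mm wide outside, 60 inside, 17 mm high, with a 32 mm hole in its 3 mm top for the tab. Origin: centre of its lower edge, z up. It lies loose on the inner lid's flange (lower edge 2 mm above the inner lid's underside, 2 mm play) and rides along when the tab is lifted. On the tin its rim hangs round the neck with 4 mm of room.
- cap (a point): Centre of the outer lid, half-way up its 17 mm height; z up. The lid is round, 66 mm wide, gripped across its rim from above with the tab standing between the fingers (while nested the tab reaches 28 mm above the lid's top).
- maintainer: Bystander: black battery maintainer, a box 85 x 186 x 45 mm; origin centre of underside.
- post_cleaner: Bystander: upright stainless battery-post cleaner with two small brushes on top, 38 mm in diameter, 77 mm tall; origin centre of underside.
- pliers: Bystander: chrome pliers lying flat, about 185 mm long, 13 mm thick; origin under the pivot, jaws along +x.
- parts_tray: Bystander: translucent parts tray with four empty cells, 100 x 240 x 35 mm; origin centre of underside.
Not all that is in view belongs to the job. Several things look just like the outer_lid: the one meant starts farthest from the robot's base.

How it is judged:
By the outcome, as a careful person would: the job done as asked, in the order asked, and still so for the second after the job is handed in, while the arm keeps its last pose, push and grip.
It also fails if it takes over 54 s, if anything falls off the work surface, if the arm or the gripper's body presses on something with over 40 N, if the wrist force passes 120 N, or if a joint passes its speed limit or range.

## Working session

There is one attempt and no reset: what is moved stays moved. The work goes in short steps, each a Python script; the robot and the scene stay as the last script left them, time stands still between calls to the robot, and variables do not carry over. Pictures are saved under pics/ and viewed, at most 10 in all, crops included, and the job is handed in when it is done.

```bash
mkdir -p pics; cat > h.py <<'E'
import numpy as np, cv2
from cell import ctrl, solve_ik, readout, vision, ticket
def world(c):
    R,_=cv2.Rodrigues(np.array(c["rvec"],float)); t=np.array(c["tvec"],float).ravel()
    z=c["range_z"].astype(float); v,u=np.mgrid[:480,:640]
    P=np.stack([(u-c["cx"])/c["fx"]*z,(v-c["cy"])/c["fy"]*z,z],-1)
    return (P-t)@R
def st(): 
    s=readout.state(); print({k:np.round(s[k],3).tolist() for k in("time_s","position","orientation","ft_force","gripper_width","grip_force")}); return s
E
python3 - <<'E'
from h import *
for n in("top","scene"):
    c=vision.camera(n); np.save(n+"_w.npy",world(c)); np.savez(n+".npz",**c); cv2.imwrite(f"pics/{n}0.png",c["color"])
    R,_=cv2.Rodrigues(np.array(c["rvec"],float)); print(n,-R.T@np.ravel(c["tvec"]),R,c["fx"])
st()
E
```

```text
top [ 3.57787419e-01 -7.72505962e-04  1.18911768e+00] [[ 0.06035227 -0.99815809  0.00616768]
 [-0.97724384 -0.06034426 -0.2033545 ]
 [ 0.20335212  0.00624558 -0.97908575]] 506.8408301040643
scene [ 0.91285221 -0.5106903   1.0386256 ] [[ 0.83745235  0.54647     0.00663985]
 [ 0.46237252 -0.7019933  -0.54167985]
 [-0.29135066  0.45670115 -0.84055865]] 575.874057622442
{'time_s': 0.1, 'position': [0.295, 0.607, 0.231], 'orientation': [-3.141, -0.0, 2.689], 'ft_force': [1.006, 0.805, -0.549], 'gripper_width': 0.085, 'grip_force': 0.0}
```

View pics/top0.png

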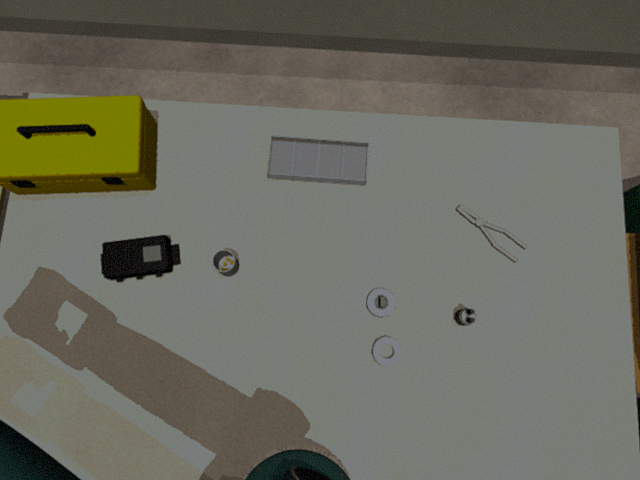

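View pics/scene0.png

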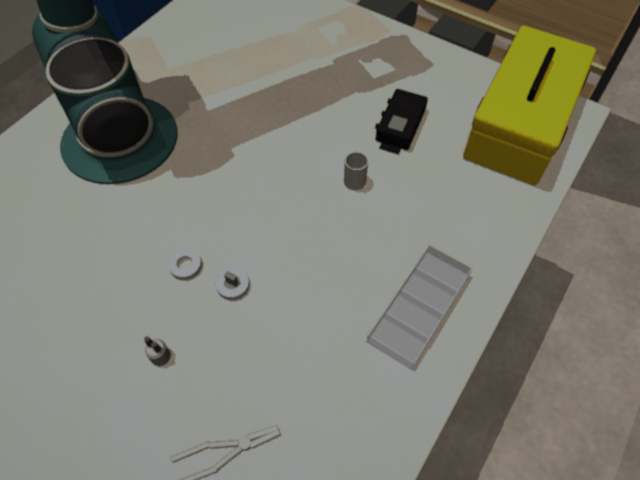

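The top view shows the tin at (226,262), the nested lids with the tab at (380,302), and a lookalike lid without a tab at (386,350). The post cleaner is at (465,316) and the maintainer at (138,257). The scene view agrees: tin (356,170), nested lids (232,284). Next I'll measure the points.

```bash
python3 - <<'E'
import numpy as np,cv2
def show(name,n,u,v,r,bands):
    W=np.load(n+"_w.npy")[v-r:v+r,u-r:u+r].reshape(-1,3)
    for lo,hi in bands:
        p=W[(W[:,2]>lo)&(W[:,2]<hi)]
        if len(p)<5: print(name,n,lo,len(p));continue
        q=p[:,:2].astype(np.float32); (c,rad)=cv2.minEnclosingCircle(q); rect=cv2.minAreaRect(q)
        print(name,n,(lo,hi),len(p),"z med/max",p[:,2].round(4).__getitem__(slice(0,0)),np.median(p[:,2]).round(4),p[:,2].max().round(4),"circ",np.round(c,4),round(rad,4),"rect",np.round(rect[0],4),np.round(rect[1],4),round(rect[2],1))
lid=[(.012,.026),(.038,.055)]; tin=[(.066,.085)]
show("lid","top",380,302,24,lid);show("lid","scene",232,284,28,lid)
show("decoy","top",386,350,22,lid);show("decoy","scene",186,265,22,lid)
show("tin","top",226,262,24,tin);show("tin","scene",356,170,28,tin)
show("post","top",465,316,20,[(.05,.09)])
show("maint","top",140,257,45,[(.03,.06)])
for n,u,v in(("top",380,303),("scene",231,280)):
    print(np.round(np.load(n+"_w.npy")[v-10:v+10:2,u-10:u+10:2,2]*1000).astype(int))
a=cv2.imread("pics/top0.png")[270:370,340:490]; b=cv2.imread("pics/scene0.png")[240:310,160:265]
cv2.imwrite("pics/c1.png",np.vstack([cv2.resize(a,(450,300),interpolation=2),cv2.resize(b,(450,300),interpolation=2)]))
E
```

```text
lid top (0.012, 0.026) 570 z med/max [] 0.0187 0.0251 circ [ 0.4665 -0.1621] 0.033 rect [ 0.4668 -0.1623] [0.0623 0.0632] 2.3
lid top (0.038, 0.055) 58 z med/max [] 0.0467 0.0518 circ [ 0.4669 -0.1612] 0.0124 rect [ 0.4669 -0.1611] [0.0244 0.0106] 3.5
lid scene (0.012, 0.026) 675 z med/max [] 0.0171 0.0259 circ [ 0.4709 -0.1651] 0.0342 rect [ 0.471  -0.1643] [0.064  0.0668] 38.6
lid scene (0.038, 0.055) 85 z med/max [] 0.0446 0.0494 circ [ 0.4704 -0.1633] 0.0135 rect [ 0.4707 -0.1642] [0.0251 0.0133] 3.7
decoy top (0.012, 0.026) 504 z med/max [] 0.0167 0.0232 circ [ 0.3573 -0.1793] 0.0331 rect [ 0.3574 -0.1785] [0.0642 0.0644] 2.7
decoy top 0.038 0
decoy scene (0.012, 0.026) 545 z med/max [] 0.0155 0.0218 circ [ 0.3605 -0.1823] 0.0349 rect [ 0.3608 -0.1814] [0.0643 0.0671] 67.9
decoy scene 0.038 0
tin top (0.066, 0.085) 113 z med/max [] 0.0733 0.0791 circ [0.5331 0.1993] 0.0264 rect [0.5322 0.1987] [0.0498 0.0501] 8.6
tin scene (0.066, 0.085) 142 z med/max [] 0.0707 0.0784 circ [0.5359 0.197 ] 0.0286 rect [0.5351 0.1973] [0.0511 0.0542] 53.4
post top (0.05, 0.09) 98 z med/max [] 0.06
[... 170 characters left out ...]
t [0.5323 0.4065] [0.094  0.1519] 11.1
[[19 19 20 17 16 16 15 21 20 22]
 [25 20 23 24 19 22 19 20 20 19]
 [17 21 17 15 15 43 50 47 19 20]
 [19 19 17 14 21 47 52 51 10 23]
 [21 18 14 14 23 45 49 49 12 18]
 [19 19 19 15 23 45 49 44 17 18]
 [18 19 18 14 18 45 45 43 18 21]
 [22 18 18 15 14 34 40 17 20 20]
 [17 14 20 20 16 13 17 22 20 20]
 [17 15 15 18 21 18 16 20 19 19]]
[[-1 -3 17 20 16 18 17 20 17 18]
 [20 17 19 44 46 18 15 17 17 18]
 [18 14 45 47 46 45 48 16 19 17]
 [15 21 48 45 46 46 46 46 18 15]
 [19 17 35 41 42 46 45 43 15 17]
 [18 16 19 31 35 43 43 40 31 14]
 [18 18 13 21 25 35 37 35 22 13]
 [18 18 12 16 13 21 26 26 18 14]
 [14 15 15 13 15 13 12 21 14 15]
 [18 20 19 17 14 17 14 14 14 15]]
```

View pics/c1.png

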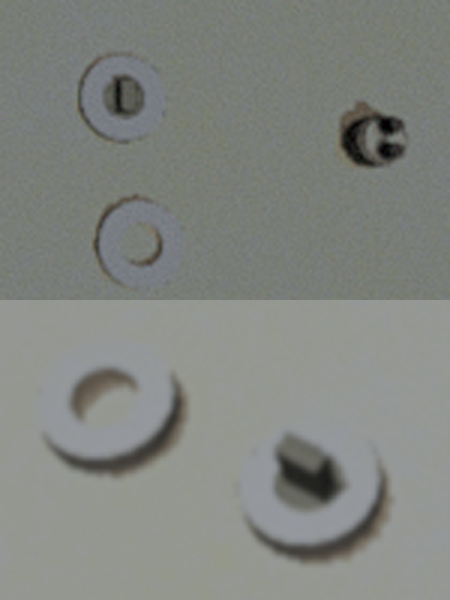

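The lookalike is nearer the base, so the nested lid with the tab at about (0.469,-0.163) is the one meant. Heights and sizes match the given ones: tab top 47 mm, lid 66 mm, tin 52 mm across at about (0.534,0.198). I'll grip near the tab's upper part, with the tips clear of the outer lid's top at 19 mm.

```bash
python3 - <<'E'
from h import *
print("depth",ctrl.grip_depth)
p=np.array([.4688,-.1633]); t=np.array([.5343,.1978])
for y in(.06,.06-np.pi):
    print(y,[None if q is None else np.round(q,2) for q in(solve_ik([*x,z],[np.pi,0,y]) for x in(p,t) for z in(.024,.2))])
ok=[y for y in(.06,.06-np.pi) if all(solve_ik([*x,z],[np.pi,0,y]) is not None for x in(p,t) for z in(.024,.2))]
q0=np.array(readout.state()["joint_positions"])
y=min(ok,key=lambda y:abs(np.array(solve_ik([*p,.16],[np.pi,0,y]))-q0).max())
print("yaw",y)
ctrl.goto([*p,.14],[np.pi,0,y]); ctrl.move_gripper(.045)
print(ctrl.move_l([*p,.024],feed=.1,contact_N=8)); st(); print(ctrl.grip_depth)
ctrl.move_gripper(.0,60); st()
ctrl.move_l([*p,.15]); st()
r=.16*0+.15
ctrl.goto([*t,.15],[np.pi,0,y]); ctrl.pause(.3); st()
for n in("top","scene"):
    c=vision.camera(n); np.save(n+"_w.npy",world(c)); cv2.imwrite(f"pics/{n}1.png",c["color"])
a=cv2.imread("pics/top1.png")[200:310,160:310]; b=cv2.imread("pics/scene1.png")[80:220,280:460]
cv2.imwrite("pics/c2.png",np.hstack([cv2.resize(x,(400,300),interpolation=2) for x in(a,b)]))
E
```

```text
depth 0.0187
0.06 [array([-0.39, -0.14,  2.04, -0.  ,  1.24,  1.12]), array([-0.39, -0.27,  1.86, -0.  ,  1.56,  1.12]), array([ 0.31,  0.02,  1.89, -0.  ,  1.23,  1.82]), array([ 0.31, -0.1 ,  1.71, -0.  ,  1.53,  1.82])]
-3.081592653589793 [array([-0.39, -0.14,  2.04,  0.  ,  1.24, -2.02]), array([-0.39, -0.27,  1.86,  0.  ,  1.56, -2.02]), array([ 0.31,  0.02,  1.89,  0.  ,  1.23, -1.32]), array([ 0.31, -0.1 ,  1.71,  0.  ,  1.53, -1.32])]
yaw 0.06
False
{'time_s': 4.683, 'position': [0.469, -0.163, 0.025], 'orientation': [3.141, -0.001, 0.06], 'ft_force': [0.09, -0.092, 0.552], 'gripper_width': 0.045, 'grip_force': 0.0}
0.0187
{'time_s': 5.083, 'position': [0.469, -0.163, 0.024], 'orientation': [3.141, -0.0, 0.06], 'ft_force': [-0.258, 1.523, 3.399], 'gripper_width': 0.011, 'grip_force': 60.073}
{'time_s': 6.075, 'position': [0.468, -0.163, 0.149], 'orientation': [-3.141, 0.001, 0.06], 'ft_force': [1.273, 0.689, -0.57], 'gripper_width': 0.011, 'grip_force': 59.414}
{'time_s': 7.75, 'position': [0.534, 0.197, 0.15], 'orientation': [-3.142, -0.0, 0.059], 'ft_force': [0.402, 0.435, -0.81], 'gripper_width': 0.011, 'grip_force': 59.427}
```

View pics/c2.png

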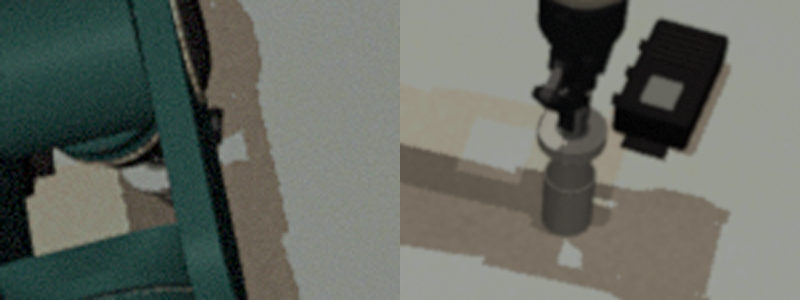

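The scene view (right half of the crop) shows both lids held level on the tab, about 5 cm above the tin. I'll compare lid and tin centres in this same view before lowering.

```bash
python3 - <<'E'
import numpy as np
from scipy.optimize import least_squares
W=np.load("scene_w.npy")[80:220,280:460].reshape(-1,3)
P=W[(abs(W[:,0]-.534)<.06)&(abs(W[:,1]-.198)<.06)]
def side(lo,hi,r,c0):
    q=P[(P[:,2]>lo)&(P[:,2]<hi)]; d=np.hypot(*(q[:,:2]-c0).T); q=q[(d>r-.006)&(d<r+.006)]
    s=least_squares(lambda c:np.hypot(*(q[:,:2]-c).T)-r,c0,loss="soft_l1",f_scale=.001); print(lo,len(q),s.x.round(4),np.sqrt(np.mean(s.fun**2)).round(4))
side(.128,.142,.033,(.536,.196)); side(.01,.070,.026,(.536,.196)); side(.03,.070,.026,(.536,.196))
import cv2
for lo,hi in((.141,.152),):
    q=P[(P[:,2]>lo)&(P[:,2]<hi)&(np.hypot(P[:,0]-.536,P[:,1]-.196)<.04)][:,:2].astype(np.float32); print(len(q),cv2.minEnclosingCircle(q))
E
```

```text
0.128 188 [0.5349 0.1963] 0.0021
0.01 618 [0.5355 0.1971] 0.0019
0.03 455 [0.5357 0.1971] 0.0019
313 ((0.53672194480896, 0.19446182250976562), 0.033533841371536255)
```

The lid and tin sides agree within 1 mm. Lowering until contact; full home is expected at TCP z ≈ 0.087.

```bash
python3 - <<'E'
from h import *
t=np.array([.5346,.1983])
ctrl.move_l([*t,.105],feed=.06); st()
hit=ctrl.move_l([*t,.083],feed=.02,contact_N=7); print(hit); s=st()
for n in("scene",):
    c=vision.camera(n); np.save(n+"_w.npy",world(c)); cv2.imwrite("pics/c3.png",cv2.resize(c["color"][90:210,290:450],(800,600),interpolation=2))
E
```

```text
{'time_s': 8.75, 'position': [0.535, 0.198, 0.105], 'orientation': [-3.141, -0.001, 0.06], 'ft_force': [1.182, -0.308, -1.38], 'gripper_width': 0.011, 'grip_force': 59.424}
True
{'time_s': 9.583, 'position': [0.535, 0.198, 0.087], 'orientation': [-3.142, -0.0, 0.06], 'ft_force': [0.514, 0.291, 5.108], 'gripper_width': 0.011, 'grip_force': 60.447}
```

View pics/c3.png

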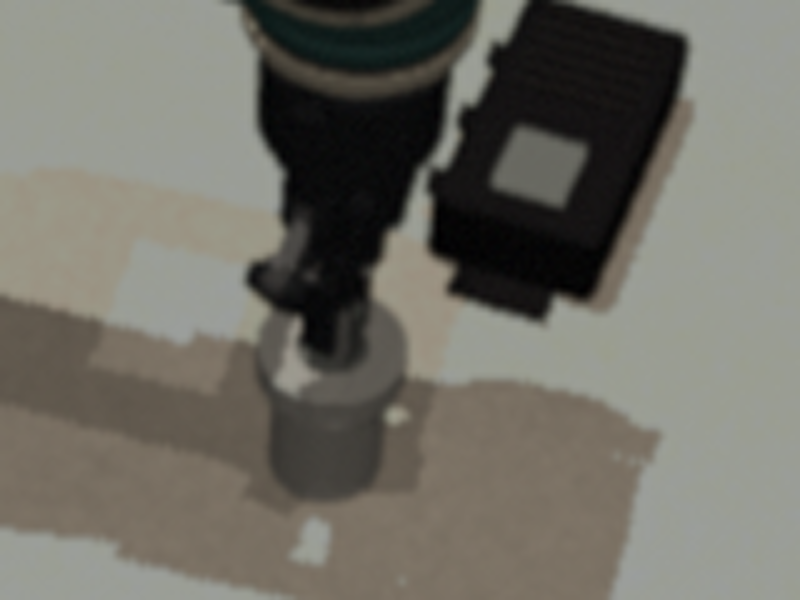

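Contact came at TCP z = 0.087 as expected, and the picture shows the outer lid level with its rim round the tin's neck. Next I'll release, back off, and locate the lid and tab for the second grasp.

```bash
python3 - <<'E'
from h import *
t=np.array([.5346,.1983])
ctrl.move_gripper(.04); ctrl.move_l([*t,.16]); ctrl.move_gripper(.085); s=st()
c=vision.camera("scene"); W=world(c); cv2.imwrite("pics/c4.png",cv2.resize(c["color"][90:210,290:450],(800,600),interpolation=2))
P=W[80:220,280:460].reshape(-1,3); P=P[np.hypot(P[:,0]-.536,P[:,1]-.196)<.042]
for lo,hi in((.077,.088),(.102,.116)):
    q=P[(P[:,2]>lo)&(P[:,2]<hi)]
    r=cv2.minEnclosingCircle(q[:,:2].astype(np.float32)); m=cv2.minAreaRect(q[:,:2].astype(np.float32)); print(lo,len(q),np.median(q[:,2]),q[:,2].max(),r,m)
    A=np.c_[q[:,:2]-q[:,:2].mean(0),np.ones(len(q))]; print("plane slope",np.linalg.lstsq(A,q[:,2],rcond=None)[0])
E
```

```text
{'time_s': 11.183, 'position': [0.535, 0.198, 0.16], 'orientation': [3.141, 0.002, 0.06], 'ft_force': [-0.469, -0.172, -0.403], 'gripper_width': 0.085, 'grip_force': 0.0}
0.077 422 0.08017381615690289 0.08758624299405754 ((0.5361225008964539, 0.195443794131279), 0.03400968387722969) ((0.5357810258865356, 0.19510026276111603), (0.06462856382131577, 0.06423971056938171), 40.33451461791992)
plane slope [-0.00021536 -0.00421661  0.0803703 ]
0.102 65 0.10745726160332969 0.11167309128748341 ((0.5356367230415344, 0.19529855251312256), 0.012662342749536037) ((0.5353254675865173, 0.1969563066959381), (0.025105148553848267, 0.016284415498375893), 10.635920524597168)
plane slope [0.04171239 0.07961485 0.10730277]
```

View pics/c4.png

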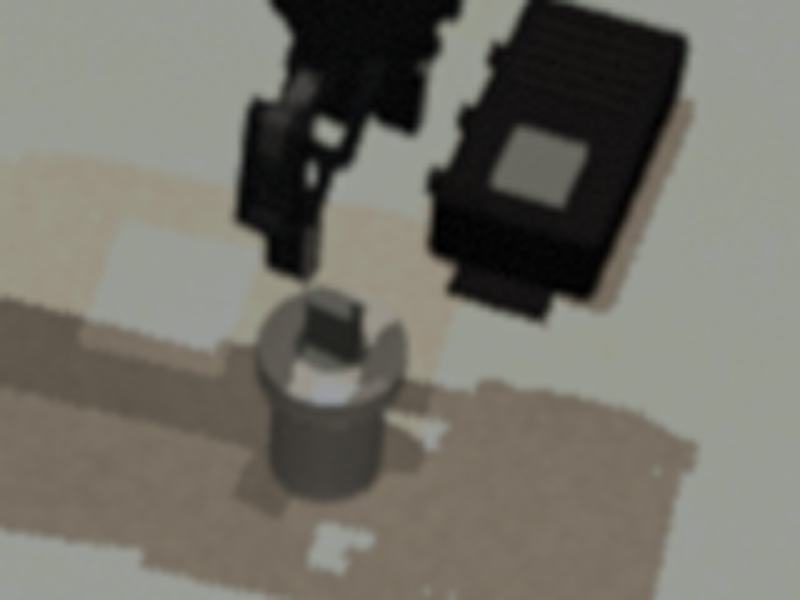

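The lid top is level and at the right height (82 mm, allowing for the 2 mm scene bias), so the inner lid is home. The tab stands free in the hole, and the finger at (290,270) of the crop is clear of it. Now I'll grip the rim and lift.

```bash
python3 - <<'E'
from h import *
t=np.array([.5344,.1977])
print(ctrl.move_l([*t,.057],feed=.08,contact_N=8)); s0=st()
if s0["position"][2]<.06:
    ctrl.move_gripper(0.06,30); s=st()
    if s["gripper_width"]>.063:
        ctrl.move_l([*t,.075],feed=.03); st()
        c=vision.camera("scene"); cv2.imwrite("pics/c5.png",cv2.resize(c["color"][90:210,290:450],(800,600),interpolation=2))
E
```

```text
False
{'time_s': 12.675, 'position': [0.535, 0.198, 0.058], 'orientation': [3.141, 0.001, 0.06], 'ft_force': [-0.445, 0.384, -0.206], 'gripper_width': 0.085, 'grip_force': 0.0}
{'time_s': 13.008, 'position': [0.535, 0.198, 0.058], 'orientation': [-3.142, 0.0, 0.06], 'ft_force': [-0.757, 0.425, 6.512], 'gripper_width': 0.064, 'grip_force': 32.968}
{'time_s': 13.758, 'position': [0.534, 0.198, 0.075], 'orientation': [3.141, 0.002, 0.06], 'ft_force': [0.044, -0.08, 0.117], 'gripper_width': 0.064, 'grip_force': 33.15}
```

View pics/c5.png

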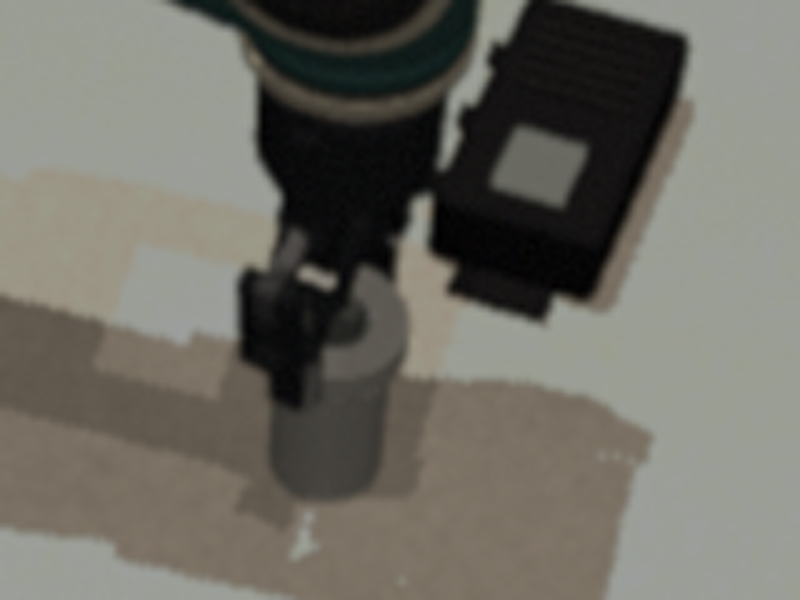

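The lid rises alone: the tin's base is unmoved at (325,490) of the crop, and the wrist carries almost no load. I'll continue straight up.

```bash
python3 - <<'E'
from h import *
t=np.array([.5344,.1977])
ctrl.move_l([*t,.185],feed=.06); ctrl.pause(.5); st()
c=vision.camera("scene"); W=world(c); cv2.imwrite("pics/c6.png",cv2.resize(c["color"][60:210,280:480],(800,600),interpolation=2))
P=W[40:220,280:480].reshape(-1,3); P=P[np.hypot(P[:,0]-.536,P[:,1]-.196)<.042]
for lo,hi in((.072,.085),(.098,.116),(.19,.217)):
    q=P[(P[:,2]>lo)&(P[:,2]<hi)]; print(lo,len(q),np.median(q[:,2]) if len(q) else 0, cv2.minEnclosingCircle(q[:,:2].astype(np.float32)) if len(q)>4 else 0)
    if len(q)>9: print(np.linalg.lstsq(np.c_[q[:,:2]-q[:,:2].mean(0),np.ones(len(q))],q[:,2],rcond=None)[0])
E
```

```text
{'time_s': 16.292, 'position': [0.534, 0.198, 0.185], 'orientation': [3.141, 0.002, 0.06], 'ft_force': [0.189, -0.583, -0.041], 'gripper_width': 0.065, 'grip_force': 33.148}
0.072 313 0.07706003309527706 ((0.534622311592102, 0.19577591121196747), 0.02914253994822502)
[-0.00433879 -0.00095863  0.0772547 ]
0.098 82 0.10732115007618531 ((0.5366066694259644, 0.19555030763149261), 0.013112093321979046)
[0.0150889  0.25717534 0.10604656]
0.19 422 0.20680342074145364 ((0.5362252593040466, 0.19485336542129517), 0.04061825945973396)
[-0.07131889  0.09097313  0.20541769]
```

View pics/c6.png

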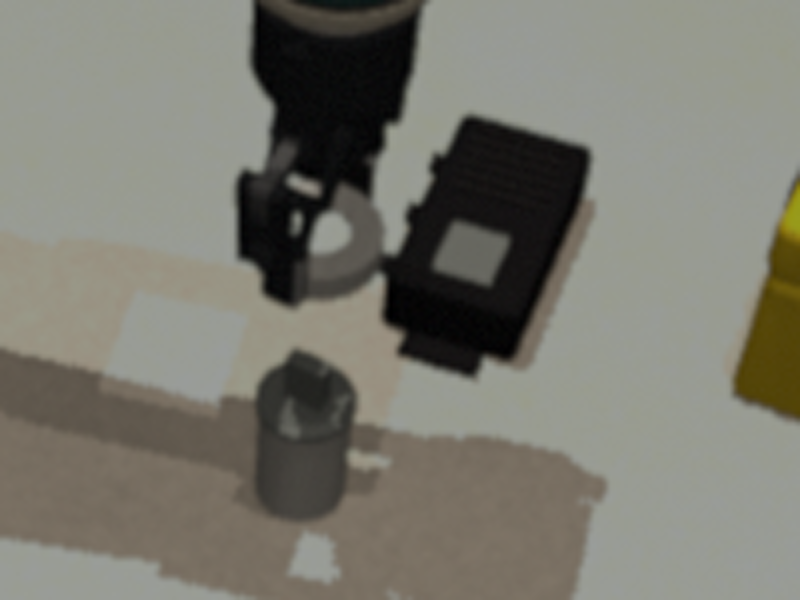

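The outer lid is held clear at (330,240) of the crop. The inner lid sits level in the tin, with its flange at 79 mm after the bias correction. One quick check that the held lid is level, then I'll hand in.

```bash
python3 - <<'E'
from h import *
c=vision.camera("scene"); W=world(c); P=W[40:220,280:480].reshape(-1,3)
d=np.hypot(P[:,0]-.536,P[:,1]-.195); q=P[(d<.031)&(d>.017)&(abs(P[:,2]-.207)<.009)&(P[:,1]>.17)]
A=np.c_[q[:,:2]-q[:,:2].mean(0),np.ones(len(q))]; s=np.linalg.lstsq(A,q[:,2],rcond=None)[0]; r=q[:,2]-A@s
k=abs(r)<.005; s=np.linalg.lstsq(A[k],q[k,2],rcond=None)[0]; print(k.sum(),s)
if np.hypot(*s[:2])<.1: print(ticket.close_job())
E
```

```text
201 [-0.00222055 -0.00105263  0.20718191]
the job is handed in; nothing more can be done
None
```

The job is handed in: the inner lid is seated in the standing tin, and the outer lid is held level in the gripper about 8 cm above the top of the tab, at 16 s on the robot's clock.

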